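# Unlock and charge the bench hand pump

## Task

Push the yellow paddle of the bench hand pump round with the fingers until its lock arm has swung well clear of the red knob, then press the knob down with the fingertips and let it spring back, again and again, until the white indicator pin in the turret stands fully out with its whole green band showing. Only push and press: do not pull the knob up, do not touch the pin, and leave the jars, beaker, vial and weight where they stand. Finish with the lock arm still clear, the pin out and the knob back up.

Things in the scene. Friction and masses are not known exactly. Their poses are not given: they have to be found in the camera images.
- pump: grey bench hand pump screwed to the worktop (fixed). Origin: underside of its base plate, on the axis of the upright aluminium barrel; z up. Base plate 90 (x) x 152 (y, from -64 to +88) x 14 mm. Barrel 48 mm diameter to z = 72 mm with the red knob over it. At y = +55 mm an indicator turret 33 mm diameter to z = 72 mm. At y = -40 mm the post of the lock arm, 14 mm diameter. The pump stands turned by up to 0.45 rad either way.
- plunger (a joint): travel of the red knob in m: 0 up at rest, +0.020 fully down (positive is down). A spring pushes it up: almost nothing at the start of the stroke and 7 to 10 N fully down; it comes back up by itself within 0.3 s. While the lock arm is under the knob it goes down only about 3 mm. Below 0 means pulled up.
- knob_top (a point): centre of the flat top of the red mushroom knob, 40 mm diameter, 25 mm tall; 140 mm above the worktop when up, 120 mm when fully down. Moves with the knob; axes as the pump's.
- lock_arm (a joint): angle of the lock arm in rad, seen from above counter-clockwise positive: 0 to 0.12 at the start, with the dark steel hook under the knob; from about 0.6 the knob is free, above 0.7 counts as clear; stop at 1.4. It stays where it is left; about 1 N at the paddle turns it.
- lock_pivot (a point): point on the upright axis about which the lock arm turns (pump frame 0, -40, 112 mm); axes as the pump's.
- paddle_top (a point): centre of the top edge of the yellow upright paddle on the lock arm's tail, 50 mm from the pivot axis, 136 mm above the worktop. The paddle is 8 mm thick (x of this point), 24 mm long (y) and 38 mm tall, standing free above and to the sides. Axes turn with the arm: at angle 0 they are the pump's, the paddle lies on the pump's -y side of the pivot, and pushing its -x face towards +x (away from the robot) opens the lock.
- indicator (a joint): how far the indicator pin is out, in m: 0 to 0.008 at the start, 0.030 fully out (stop). Each full stroke of the knob lifts it about 4.5 to 5 mm, shorter strokes less in proportion; it moves as the knob goes down and stays where it is as the knob comes up. More strokes after that do no harm.
- pin_tip (a point): centre of the top of the white indicator pin, 12 mm diameter, on the turret axis: 76 mm above the worktop at joint value 0, 106 mm fully out. A green band 7 mm wide at the pin's foot comes out of the turret last (1 mm above the turret's top when fully out).
- pin_head: the white indicator pin itself with its green band; origin on its axis 4 mm below its top.
- jar_mint_a: small reagent jar with mint-green cap, 47 mm diameter, 83 mm tall, loose, origin under its centre; bystander
- jar_mint_b: second such jar with mint-green cap, 47 x 83 mm, loose, origin under its centre; bystander
- glass_beaker: small glass beaker, 55 mm diameter, 66 mm tall, loose, origin under its centre; bystander
- vial_b: glass sample vial with red cap, 21 mm diameter, 45 mm tall, loose, origin under its centre; bystander
- weight_50g: brass weight with knob, 20 mm diameter, 35 mm tall, loose, origin under its centre; bystander

How it is judged:
By the outcome, as a careful person would: the job done as asked, in the order asked, and still so for the second after the job is handed in, with the robot touching nothing.
It also fails if it takes over 51 s, if anything falls off the work surface, if the arm or the gripper's body presses on something with over 40 N, if the wrist force passes 120 N, or if a joint passes its speed limit or range.

## Robot

A 6-joint arm with a two-finger parallel gripper is mounted at the origin on a cart in front of the work surface, level with it; the furniture and walls round the work are solid. World frame = base frame: x ahead of the robot, y to its left, z up, the work surface at z = 0. Lengths are in m, angles in rad, forces in N, time in s.
With the tool pointing down it reaches from about 0.25 to 0.8 m from the base axis. Payload 3.9 kg.
Tool frame: the origin (TCP) lies at the very end of the fingers, on their centre line; the grasp point (between the pads) lies 19 mm behind it; z points along the fingers, y is the line along which they close (so a half turn about z gives the same grasp; the last joint's range is limited). The gripper opens to 85 mm and grips with 20 to 120 N. Pads are 22 mm wide; open, the fingers measure 114 mm over their backs; the gripper's body (76 mm by 85 mm) begins 54 mm behind the grasp point. The pads swing forward as they close: fully open they stand 13 mm farther back than shut.
Start: joints at [-1.335, 0.26, -0.138, 1.173, 0, 1.571], TCP at [0.123, -0.51, 0.231] pointing down, gripper open.
Joint ranges: [-2.78, 2.78], [-0.83, 1.72], [-1.28, 1.37], [-1.9, 2.12], [-1.57, 1.48], [-3.14, 3.14]. Speed limits (rad/s): [2.57, 2.57, 3.14, 3.14, 3.14, 3.14].

## Interface

Orientations are given as [roll, pitch, yaw] about the fixed x, y, z axes, in that order (R = Rz(yaw) Ry(pitch) Rx(roll)).
In Python, from rig import r gives the robot as it stands.
- The arm moves only by the tool carry_out, never from a script. Its argument "motion" is a list of rows, each an object with "hand": the opening, from 0 (shut) to 1 (fully open); "offset": the shift along the tool's x, y, z as a fraction of full scale, a list of three; "spin": the turn about the tool's z as a fraction of full scale. In form: [{"hand": hand, "offset": [dx, dy, dz], "spin": spin}, ...]. A call has 1 to 12 rows; each row is the pose to reach, as a shift and turn from the pose commanded when the call began, along the tool's axes at that moment, turning the shorter way round; what a row does not reach only later rows make up. Full scale, the value 1, is 0.8 m for a shift and 360 degrees for a turn. A row lasts 1/10 s, in which the tool goes at most 50 mm and 8.59 degrees, less where a joint would pass 70% of its speed; a pose out of reach is approached as far as the arm can. A call with a number of a shift or a turn outside -1 to 1 is refused whole. A call with a gripper value outside its range is refused whole. The fingers move at their own pace and stop on an object; "squeeze" is the grip in N (left out, the last holds). Time passes only in rows, so rows that repeat a pose let the fingers close. It gives the time, the measured TCP pose, the force, the opening and the grip force at its end, in the units of the state.
- r.sense(): the state, without advancing time (a new reading comes with each control period).
- r.grab_frame(name): name is "side" or "top"; returns a dict with "frame" (384x512x3 uint8, red, green, blue), "range_z" (384x512 float32, m along the optical axis (not along the pixel's ray), 0 where there is no reading), "vfov" (degrees; the focal length in pixels is half the picture's height over the tangent of half this angle, whatever the lens; pixels are square), "cx", "cy" (the principal point, pixels), "cam_to_world" (4x4, takes a point from camera to world coordinates). Camera axes: x right, y down, z forward; pixel columns grow to the right and rows downward; lengths in m; the calibration is good to about 2 mm. A picture is of the moment at which its call begins.
- r.sign_off(): hands the job in; it is judged then, once.
The state is a dict: "t": time; "q": joint angles; "joint_vel": joint speeds; "effort": joint torques, N m; "eef_pos": TCP position; "eef_rot": TCP orientation; "contact_force": force on the tool from outside, world axes, zero at the start; "moment": the same for the moment, N m; "finger_gap": finger opening in m; "grip_force": force on a finger pad.
Only numpy, scipy, OpenCV 4.12 (cv2) and the standard library are available. Lean on these libraries where they do the work, as an engineer would, in place of code of your own. Each camera call takes 0.05 s, during which the arm holds its last target. There are 200 camera calls.

## Working session

There is one attempt and no reset: what is moved stays moved. The work goes in short steps, Python scripts to look and compute and a tool call to move; the robot and the scene stay as the last step left them, time stands still between calls to the robot, and variables do not carry over. Pictures are saved under pics/ and viewed, at most 10 in all, crops included, and the job is handed in when it is done.

Besides the shell and the picture viewer there is one more tool, called as name(argument=value, ...) on one line, values as JSON. carry_out: Moves the arm, as the interface text tells. Shift numbers are shares of 0.8 m and turn numbers shares of 360 degrees, none past 1 either way. Its arguments: {"type":"object","properties":{"motion":{"type":"array","items":{"type":"object","properties":{"hand":{"type":"number"},"offset":{"type":"array","items":{"type":"number"}},"spin":{"type":"number"}}}},"squeeze":{"type":"number"}},"required":["motion"]}

```bash
mkdir -p pics; cat > h.py <<'E'
from rig import r
import numpy as np, cv2
def grab(n):
    g=r.grab_frame(n); im=g["frame"]; z=g["range_z"]; H,W=z.shape
    f=H/2/np.tan(np.radians(g["vfov"])/2)
    v,u=np.mgrid[:H,:W]
    P=np.stack([(u-g["cx"])/f*z,(v-g["cy"])/f*z,z,np.ones_like(z)],-1)@np.array(g["cam_to_world"]).T
    P=P[...,:3]; P[z==0]=np.nan
    return im,P,g,f
def save(im,n): cv2.imwrite("pics/"+n,np.ascontiguousarray(im[...,::-1]))
E
python3 - <<'E'
from h import *
s=r.sense(); print({k:np.round(v,3).tolist() for k,v in s.items()})
a,P,g,f=grab("top"); b,Q,g2,f2=grab("side")
np.savez("t.npz",a=a,P=P,b=b,Q=Q)
save(a,"top1.png");save(b,"side1.png")
print(f,f2); print(np.round(g["cam_to_world"],2).tolist(),np.round(g2["cam_to_world"],2).tolist())
E
```

```text
{'t': 0.0, 'q': [-1.335, 0.261, -0.139, 1.173, -0.0, 1.571], 'joint_vel': [-0.001, 0.0, 0.0, -0.002, 0.0, 0.001], 'effort': [-0.0, -40.568, 25.392, 0.019, 0.0, 0.0], 'eef_pos': [0.122, -0.51, 0.23], 'eef_rot': [-3.14, 0.0, 0.236], 'contact_force': [0.114, 0.107, 0.223], 'moment': [-0.016, -0.032, -0.065], 'grip_force': 0.0, 'finger_gap': 0.085}
434.31585113416276 397.9837277511794
[[-0.0, -0.99, 0.14, 0.42], [-1.0, 0.0, 0.01, 0.15], [-0.01, -0.14, -0.99, 1.28], [0.0, 0.0, 0.0, 1.0]] [[1.0, -0.03, 0.05, 0.52], [-0.06, -0.36, 0.93, -0.85], [-0.01, -0.93, -0.37, 0.5], [0.0, 0.0, 0.0, 1.0]]
```

View pics/top1.png

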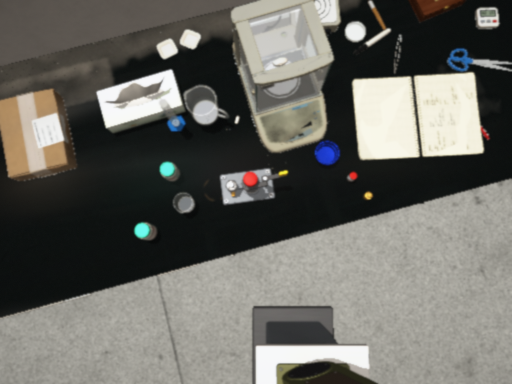

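View pics/side1.png

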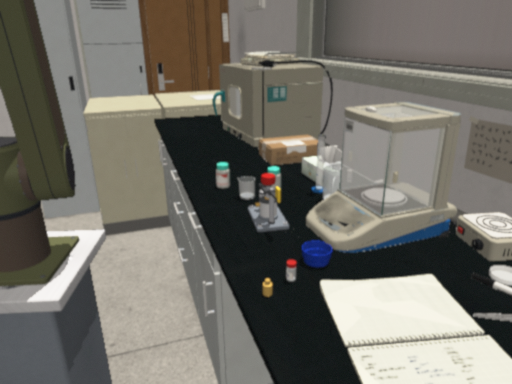

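The top view shows the red knob near (251,178), the turret near (232,186) and the yellow paddle near (283,173). The balance stands just behind them. The jars are at (168,171) and (145,231), the beaker at (184,203), the vial at (352,176) and the weight at (368,196).

```bash
cat > m.py <<'E'
from h import *
def measure(n,box):
    im,P,g,f=grab(n); hsv=cv2.cvtColor(im,cv2.COLOR_RGB2HSV).astype(int)
    H,S,V=hsv[...,0],hsv[...,1],hsv[...,2]
    M=np.zeros(H.shape,bool); M[box[1]:box[3],box[0]:box[2]]=1
    for nm,c in dict(red=((H<6)|(H>174))&(S>150)&(V>80),yel=(H>20)&(H<34)&(S>150)&(V>90),grn=(H>40)&(H<85)&(S>100)).items():
        m=M&c&~np.isnan(P[...,2]); q=P[m]
        if len(q): print(n,nm,len(q),"uv",np.argwhere(m).mean(0)[::-1].round(1),"med",np.median(q,0).round(4),"min",q.min(0).round(3),"max",q.max(0).round(3))
    return im,P
E
python3 - <<'E'
from m import *
im,P=measure("top",(205,155,305,215))
im2,Q=measure("side",(240,160,305,240))
# base plate outline
b=P[155:215,205:305]; m=(b[...,2]>0.006)&(b[...,2]<0.022)&(im[155:215,205:305].mean(-1)>70)
pts=b[m][:,:2].astype(np.float32)*1000; print(len(pts),cv2.minAreaRect(pts))
# heights of top 
for lo,hi in((.062,.09),(.1,.117),(.117,.13),(.13,.15)):
    k=(b[...,2]>lo)&(b[...,2]<hi); print(lo,k.sum(),np.argwhere(k).mean(0)[::-1]+[205,155],b[k].mean(0).round(4))
for i in range(8,36,2): print(' '.join('%3d'%(1000*x) for x in b[i,10:85:2]))
save(np.hstack([cv2.resize(im[150:215,205:305],None,fx=4,fy=4,interpolation=2)[:260],cv2.resize(im2[165:230,235:300],None,fx=4,fy=4,interpolation=2)]),"c1.png")
E
```

```text
top red 165 uv [250.1 179. ] med [0.6065 0.1725 0.1399] min [0.588 0.154 0.067] max [0.627 0.191 0.146]
top yel 45 uv [282.9 172.5] med [0.6252 0.0829 0.1321] min [ 0.619  0.064 -0.004] max [0.657 0.096 0.14 ]
side red 149 uv [267.2 178.3] med [0.606  0.1594 0.1341] min [ 0.588  0.15  -0.001] max [0.641 0.619 0.142]
side yel 69 uv [278.1 194.2] med [0.6242 0.0764 0.1199] min [ 0.62  0.07 -0.  ] max [0.668 0.399 0.136]
side grn 71 uv [274.2 169.1] med [0.6561 0.4034 0.0757] min [ 0.627  0.384 -0.001] max [0.7   0.703 0.084]
951 ((607.7553100585938, 185.75888061523438), (92.55606842041016, 151.5696563720703), 7.931393146514893)
0.062 168 [237.69642857 185.53571429] [0.5992 0.2085 0.0726]
0.1 176 [264.49431818 180.75568182] [0.6064 0.1335 0.1105]
0.117 20 [263.9  180.15] [0.6059 0.1352 0.1235]
0.13 195 [253.84615385 177.92307692] [0.6095 0.1622 0.1388]Traceback (most recent call last):
  File "<stdin>", line 10, in <module>
  File "<stdin>", line 10, in <genexpr>
TypeError: %d format: a real number is required, not numpy.ndarray
```

```bash
python3 - <<'E'
from m import *
im,P,*_=grab("top"); im2,Q,*_=grab("side")
k=(P[...,0]>.6)&(P[...,0]<.80)&(P[...,1]>0)&(P[...,1]<.3)
for x in np.arange(.62,.82,.02):
    l=[]
    for y in np.arange(0.0,.28,.04):
        m=(abs(P[...,0]-x)<.01)&(abs(P[...,1]-y)<.02); l.append(P[m][:,2].max() if m.any() else np.nan)
    print(round(x,2),np.round(l,3))
save(np.hstack([cv2.resize(im[150:215,205:305],None,fx=4,fy=4,interpolation=2),cv2.resize(im2[165:230,235:300],None,fx=4,fy=4,interpolation=2)]),"c1.png")
E
```

```text
0.62 [0.005 0.008 0.141 0.118 0.145 0.143 0.079 0.018]
0.64 [0.006 0.008 0.007 0.023 0.019 0.02  0.02  0.019]
0.66 [0.006 0.006 0.005 0.02  0.018 0.015 0.007 0.007]
0.68 [0.039 0.005 0.005 0.005 0.007 0.006 0.007 0.006]
0.7 [0.037 0.006 0.044 0.05  0.006 0.006 0.007 0.006]
0.72 [0.045 0.052 0.06  0.065 0.011 0.006 0.007 0.005]
0.74 [0.058 0.062 0.069 0.075 0.063 0.007 0.005 0.004]
0.76 [0.065 0.073 0.076 0.082 0.08  0.005 0.005 0.005]
0.78 [0.078 0.081 0.085 0.092 0.092 0.006 0.006 0.005]
0.8 [0.084 0.089 0.325 0.327 0.324 0.009 0.094 0.113]
```

View pics/c1.png

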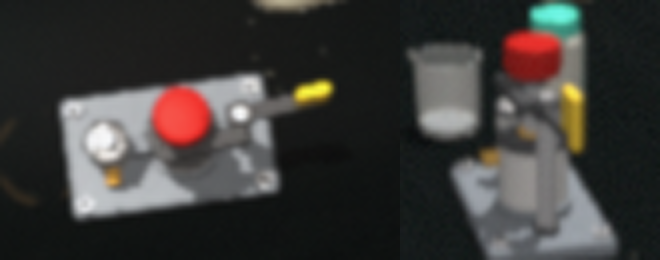

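The crop shows the knob at (180,115), the pivot at (240,112), the paddle at (313,91) and the turret at (105,145). The hook is under the knob, and the balance is low and clear of where I'll work. Next I shut the hand and move to a spot on the robot's side of the paddle.

carry_out(motion=[{"hand": 0,"offset": [0.734,-0.579,0.02],"spin": 0},{"hand": 0,"offset": [0.734,-0.579,0.02],"spin": 0},{"hand": 0,"offset": [0.734,-0.579,0.02],"spin": 0},{"hand": 0,"offset": [0.734,-0.579,0.02],"spin": 0},{"hand": 0,"offset": [0.734,-0.579,0.02],"spin": 0},{"hand": 0,"offset": [0.734,-0.579,0.02],"spin": 0},{"hand": 0,"offset": [0.734,-0.579,0.02],"spin": 0},{"hand": 0,"offset": [0.734,-0.579,0.02],"spin": 0},{"hand": 0,"offset": [0.734,-0.579,0.02],"spin": 0},{"hand": 0,"offset": [0.734,-0.579,0.02],"spin": 0},{"hand": 0,"offset": [0.734,-0.579,0.02],"spin": 0},{"hand": 0,"offset": [0.734,-0.579,0.02],"spin": 0}])

```text
t: 1.5
eef_pos: [0.4948, -0.0373, 0.2186]
eef_rot: [3.141, -0.001, 0.236]
contact_force: [1.5, -0.7, 1.2]
finger_gap: 0.0
grip_force: 0.0
```

carry_out(motion=[{"hand": 0,"offset": [0.143,-0.1135,0],"spin": 0},{"hand": 0,"offset": [0.143,-0.1135,0],"spin": 0},{"hand": 0,"offset": [0.143,-0.1135,0],"spin": 0},{"hand": 0,"offset": [0.143,-0.1135,0.0625],"spin": 0},{"hand": 0,"offset": [0.143,-0.1135,0.125],"spin": 0},{"hand": 0,"offset": [0.143,-0.1135,0.125],"spin": 0},{"hand": 0,"offset": [0.143,-0.1135,0.125],"spin": 0}])

```text
t: 2.2
eef_pos: [0.5829, 0.0756, 0.1183]
eef_rot: [-3.141, 0.003, 0.236]
contact_force: [0.5, -0.3, 0.8]
finger_gap: -0.0001
grip_force: 0.0
```

```bash
python3 - <<'E'
from m import *
im,P,*_=grab("top"); im2,Q,*_=grab("side")
save(np.hstack([cv2.resize(im[140:220,205:325],None,fx=3,fy=3,interpolation=2),cv2.resize(im2[150:230,225:345],None,fx=3,fy=3,interpolation=2)]),"c2.png"); print(r.sense()["eef_pos"])
E
```

```text
[0.58596826 0.07577197 0.12137335]
```

View pics/c2.png

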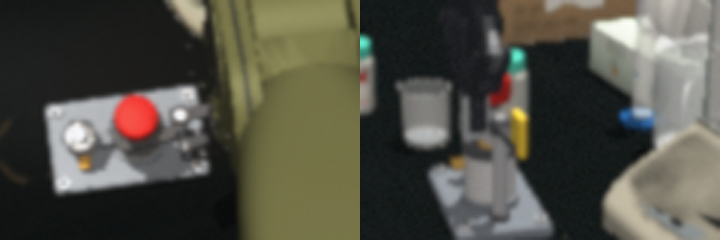

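The fingers are on the robot's side of the paddle, with a gap between them. Next I push the paddle round an arc while turning the hand with it.

carry_out(motion=[{"hand": 0,"offset": [0.029,0.008,0],"spin": 0},{"hand": 0,"offset": [0.038,0.01,0],"spin": -0.021},{"hand": 0,"offset": [0.047,0.011,0],"spin": -0.042},{"hand": 0,"offset": [0.056,0.01,0],"spin": -0.062},{"hand": 0,"offset": [0.065,0.009,0],"spin": -0.082},{"hand": 0,"offset": [0.074,0.006,0],"spin": -0.102},{"hand": 0,"offset": [0.082,0.003,0],"spin": -0.122},{"hand": 0,"offset": [0.09,-0.002,0],"spin": -0.142},{"hand": 0,"offset": [0.097,-0.007,0],"spin": -0.161},{"hand": 0,"offset": [0.097,-0.007,0],"spin": -0.161},{"hand": 0,"offset": [0.097,-0.007,0],"spin": -0.161}])

```text
t: 3.4
eef_pos: [0.6596, 0.0993, 0.1211]
eef_rot: [3.138, -0.002, 1.245]
contact_force: [-0.1, 0.7, -0.3]
finger_gap: -0.0
grip_force: 0.0
```

carry_out(motion=[{"hand": 0,"offset": [-0.04,0,0],"spin": 0},{"hand": 0,"offset": [-0.04,0,0],"spin": 0},{"hand": 0,"offset": [-0.04,0,-0.0625],"spin": 0},{"hand": 0,"offset": [-0.08,0,-0.1],"spin": 0},{"hand": 0,"offset": [-0.1,0,-0.1],"spin": 0},{"hand": 0,"offset": [-0.1,0,-0.1],"spin": 0}])

```text
t: 4.0
eef_pos: [0.6328, 0.0217, 0.2005]
eef_rot: [3.138, -0.001, 1.243]
contact_force: [-0.9, 0.3, 0.4]
finger_gap: -0.0002
grip_force: 0.0
```

```bash
python3 - <<'E'
from m import *
im,P=measure("top",(205,140,305,215)); im2,Q=measure("side",(240,160,305,240))
save(np.hstack([cv2.resize(im[140:220,205:325],None,fx=3,fy=3,interpolation=2),cv2.resize(im2[150:230,225:345],None,fx=3,fy=3,interpolation=2)]),"c3.png"); print(r.sense()["eef_pos"])
E
```

```text
top red 164 uv [250.1 179. ] med [0.6064 0.1725 0.1395] min [0.588 0.154 0.071] max [0.626 0.191 0.147]
top yel 44 uv [270.6 159.5] med [0.6617 0.1161 0.133 ] min [ 0.649  0.106 -0.003] max [0.703 0.124 0.143]
side red 149 uv [267.3 178.4] med [0.606  0.1591 0.1339] min [ 0.588  0.149 -0.002] max [0.64  0.623 0.143]
side yel 127 uv [289.9 187.6] med [0.6631 0.1134 0.1185] min [ 0.648  0.108 -0.002] max [0.73  0.511 0.137]
side grn 67 uv [274.1 169.8] med [0.6527 0.397  0.0767] min [ 0.619  0.017 -0.003] max [0.699 0.707 0.214]
[0.63216347 0.02350513 0.19813727]
```

View pics/c3.png

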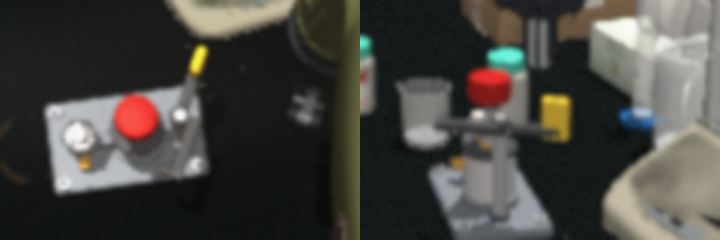

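The lock arm is now at about 1.09 rad. The crop shows the paddle at (199,60) and the hook out to the robot side at about (175,170), well clear of the knob at (136,117). Next I move over the knob.

carry_out(motion=[{"hand": 0,"offset": [0.168,-0.09,0],"spin": 0},{"hand": 0,"offset": [0.168,-0.09,0],"spin": 0},{"hand": 0,"offset": [0.168,-0.09,0],"spin": 0},{"hand": 0,"offset": [0.168,-0.09,0],"spin": 0},{"hand": 0,"offset": [0.168,-0.09,0.056],"spin": 0},{"hand": 0,"offset": [0.168,-0.09,0.056],"spin": 0},{"hand": 0,"offset": [0.168,-0.09,0.056],"spin": 0}])

```text
t: 4.8
eef_pos: [0.6055, 0.1737, 0.1521]
eef_rot: [-3.138, 0.003, 1.248]
contact_force: [0.0, 0.2, 1.2]
finger_gap: 0.0
grip_force: 0.0
```

```bash
python3 -c "
from h import *
s=r.sense();print(s['eef_pos'],s['contact_force'],s['q'])"
```

```text
[0.60546424 0.17371471 0.15212446] [0.03031703 0.23968815 1.24698458] [ 2.79349365e-01  4.81635133e-01 -6.52650277e-03  1.08728419e+00
  1.11823031e-04  2.17339303e+00]
```

carry_out(motion=[{"hand": 0,"offset": [0,0,0.015],"spin": 0},{"hand": 0,"offset": [0,0,0.03],"spin": 0},{"hand": 0,"offset": [0,0,0.043],"spin": 0},{"hand": 0,"offset": [0,0,0.043],"spin": 0},{"hand": 0,"offset": [0,0,0.043],"spin": 0}])

```text
t: 5.3
eef_pos: [0.6093, 0.1742, 0.1211]
eef_rot: [3.137, -0.003, 1.247]
contact_force: [1.2, 1.3, 6.8]
finger_gap: 0.0002
grip_force: 3.4
```

carry_out(motion=[{"hand": 0,"offset": [0,0,0.0025],"spin": 0},{"hand": 0,"offset": [0,0,0.0025],"spin": 0},{"hand": 0,"offset": [0,0,0.0025],"spin": 0}])

```text
t: 5.6
eef_pos: [0.6094, 0.1742, 0.12]
eef_rot: [3.137, -0.004, 1.247]
contact_force: [-0.2, -1.2, 10.4]
finger_gap: 0.0005
grip_force: 5.5
```

carry_out(motion=[{"hand": 0,"offset": [0,0,-0.035],"spin": 0},{"hand": 0,"offset": [0,0,-0.035],"spin": 0},{"hand": 0,"offset": [0,0,-0.035],"spin": 0},{"hand": 0,"offset": [0,0,-0.015],"spin": 0},{"hand": 0,"offset": [0,0,0.001],"spin": 0},{"hand": 0,"offset": [0,0,0.001],"spin": 0},{"hand": 0,"offset": [0,0,-0.035],"spin": 0},{"hand": 0,"offset": [0,0,-0.035],"spin": 0},{"hand": 0,"offset": [0,0,-0.035],"spin": 0},{"hand": 0,"offset": [0,0,-0.015],"spin": 0},{"hand": 0,"offset": [0,0,0.001],"spin": 0},{"hand": 0,"offset": [0,0,0.001],"spin": 0}])

```text
t: 6.8
eef_pos: [0.6079, 0.174, 0.1199]
eef_rot: [3.138, -0.002, 1.247]
contact_force: [-4.4, -2.3, 25.7]
finger_gap: -0.0001
grip_force: 12.8
```

carry_out(motion=[{"hand": 0,"offset": [0,0,-0.036],"spin": 0},{"hand": 0,"offset": [0,0,-0.036],"spin": 0},{"hand": 0,"offset": [0,0,-0.036],"spin": 0},{"hand": 0,"offset": [0,0,-0.015],"spin": 0},{"hand": 0,"offset": [0,0,0],"spin": 0},{"hand": 0,"offset": [0,0,0],"spin": 0},{"hand": 0,"offset": [0,0,-0.036],"spin": 0},{"hand": 0,"offset": [0,0,-0.036],"spin": 0},{"hand": 0,"offset": [0,0,-0.036],"spin": 0},{"hand": 0,"offset": [0,0,-0.015],"spin": 0},{"hand": 0,"offset": [0,0,0],"spin": 0},{"hand": 0,"offset": [0,0,0],"spin": 0}])

```text
t: 8.0
eef_pos: [0.6076, 0.174, 0.1198]
eef_rot: [3.139, -0.002, 1.247]
contact_force: [-5.6, -1.7, 27.7]
finger_gap: 0.0001
grip_force: 13.8
```

carry_out(motion=[{"hand": 0,"offset": [0,0,-0.036],"spin": 0},{"hand": 0,"offset": [0,0,-0.036],"spin": 0},{"hand": 0,"offset": [0,0,-0.036],"spin": 0},{"hand": 0,"offset": [0,0,-0.015],"spin": 0},{"hand": 0,"offset": [0,0,0],"spin": 0},{"hand": 0,"offset": [0,0,0],"spin": 0},{"hand": 0,"offset": [0,0,-0.036],"spin": 0},{"hand": 0,"offset": [0,0,-0.036],"spin": 0},{"hand": 0,"offset": [0,0,-0.036],"spin": 0},{"hand": 0,"offset": [0,0,-0.015],"spin": 0},{"hand": 0,"offset": [0,0,0],"spin": 0},{"hand": 0,"offset": [0,0,0],"spin": 0}])

```text
t: 9.2
eef_pos: [0.6075, 0.174, 0.1198]
eef_rot: [3.139, -0.002, 1.247]
contact_force: [-5.9, -2.4, 28.8]
finger_gap: -0.0001
grip_force: 14.1
```

carry_out(motion=[{"hand": 0,"offset": [0,0,-0.036],"spin": 0},{"hand": 0,"offset": [0,0,-0.036],"spin": 0},{"hand": 0,"offset": [0,0,-0.036],"spin": 0},{"hand": 0,"offset": [0,0,-0.015],"spin": 0},{"hand": 0,"offset": [0,0,0],"spin": 0},{"hand": 0,"offset": [0,0,0],"spin": 0},{"hand": 0,"offset": [0,0,-0.0375],"spin": 0},{"hand": 0,"offset": [0,0,-0.08],"spin": 0},{"hand": 0,"offset": [-0.06,0,-0.1],"spin": 0},{"hand": 0,"offset": [-0.12,0,-0.1],"spin": 0},{"hand": 0,"offset": [-0.18,0,-0.1],"spin": 0},{"hand": 0,"offset": [-0.2,0,-0.1],"spin": 0}])

```text
t: 10.4
eef_pos: [0.5526, 0.0187, 0.1939]
eef_rot: [-3.136, 0.003, 1.244]
contact_force: [0.2, 0.3, -1.0]
finger_gap: 0.0003
grip_force: 0.0
```

```bash
python3 - <<'E'
from m import *
im,P=measure("top",(205,140,305,215)); im2,Q=measure("side",(240,160,305,240))
b=P[165:205,215:250]; w=(im[165:205,215:250].min(-1)>120)&(b[...,2]>.06); print(np.sort(b[w][:,2])[-20:].round(3))
save(np.hstack([cv2.resize(im[140:220,205:325],None,fx=3,fy=3,interpolation=2),cv2.resize(im2[160:220,240:300],None,fx=4,fy=4,interpolation=2)]),"c4.png"); print(r.sense()["eef_pos"])
E
```

```text
top red 162 uv [250. 179.] med [0.6063 0.1725 0.1401] min [0.589 0.154 0.071] max [0.626 0.191 0.147]
top yel 44 uv [270.6 159.5] med [0.6621 0.1161 0.1324] min [ 0.648  0.106 -0.006] max [0.704 0.124 0.139]
side red 145 uv [267.4 178.2] med [0.6063 0.1584 0.1349] min [ 0.588  0.149 -0.001] max [0.641 0.615 0.142]
side yel 126 uv [289.9 187.6] med [0.6629 0.1139 0.1191] min [ 0.648  0.106 -0.002] max [0.729 0.511 0.138]
side grn 71 uv [274.4 169.1] med [0.6565 0.4023 0.076 ] min [ 0.627  0.38  -0.002] max [0.7   0.704 0.084]
[0.077 0.09  0.092 0.101 0.103 0.103 0.103 0.104 0.104 0.104 0.106 0.106
 0.107 0.107 0.108 0.108 0.109 0.109 0.133 0.136]
[0.5539264  0.02007564 0.19430959]
```

View pics/c4.png

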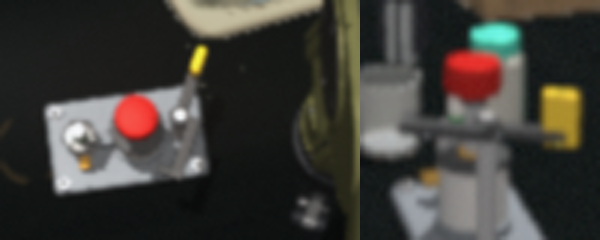

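The pin top measures about 105 mm, green shows at (455,120), the knob is up and the arm is clear. Extra strokes do no harm, so I add two more full ones for margin and then retreat.

carry_out(motion=[{"hand": 0,"offset": [0.2,0,0],"spin": 0},{"hand": 0,"offset": [0.2,0,0],"spin": 0},{"hand": 0,"offset": [0.2,0,0],"spin": 0},{"hand": 0,"offset": [0.2,0,0],"spin": 0},{"hand": 0,"offset": [0.2,0,0],"spin": 0},{"hand": 0,"offset": [0.2,0,0.05],"spin": 0},{"hand": 0,"offset": [0.2,0,0.08],"spin": 0},{"hand": 0,"offset": [0.2,0,0.1],"spin": 0},{"hand": 0,"offset": [0.2,0,0.1],"spin": 0}])

```text
t: 11.4
eef_pos: [0.6069, 0.1735, 0.1199]
eef_rot: [3.14, -0.002, 1.247]
contact_force: [-5.5, 0.4, 20.0]
finger_gap: 0.0004
grip_force: 10.0
```

carry_out(motion=[{"hand": 0,"offset": [0,0,-0.036],"spin": 0},{"hand": 0,"offset": [0,0,-0.036],"spin": 0},{"hand": 0,"offset": [0,0,-0.036],"spin": 0},{"hand": 0,"offset": [0,0,-0.036],"spin": 0},{"hand": 0,"offset": [0,0,-0.015],"spin": 0},{"hand": 0,"offset": [0,0,0],"spin": 0},{"hand": 0,"offset": [0,0,0],"spin": 0},{"hand": 0,"offset": [0,0,-0.04],"spin": 0},{"hand": 0,"offset": [0,0,-0.1],"spin": 0},{"hand": 0,"offset": [-0.06,0,-0.11],"spin": 0},{"hand": 0,"offset": [-0.12,0,-0.11],"spin": 0},{"hand": 0,"offset": [-0.18,0,-0.11],"spin": 0}])

```text
t: 12.6
eef_pos: [0.5602, 0.036, 0.2037]
eef_rot: [-3.141, 0.001, 1.249]
contact_force: [-0.2, -0.0, 0.2]
finger_gap: -0.0002
grip_force: 0.0
```

carry_out(motion=[{"hand": 0,"offset": [-0.05,0,-0.05],"spin": 0},{"hand": 0,"offset": [-0.05,0,-0.05],"spin": 0},{"hand": 0,"offset": [-0.05,0,-0.05],"spin": 0}])

```text
t: 12.9
eef_pos: [0.5487, -0.0017, 0.2449]
eef_rot: [3.14, -0.001, 1.245]
contact_force: [0.7, 0.9, 0.3]
finger_gap: -0.0001
grip_force: 0.0
```

```bash
python3 - <<'E'
from m import *
im,P=measure("top",(205,140,305,215))
b=P[176:196,223:242]; w=(b[...,2]>.085)&(b[...,2]<.12)&(b[...,1]>.215); print(w.sum(),np.median(b[w],0).round(4))
im2,Q,*_=grab("side")
save(np.hstack([im[130:250,120:400],im2[130:250,190:340]]),"c5.png")
E
```

```text
top red 164 uv [250. 179.] med [0.6064 0.1725 0.14  ] min [0.588 0.154 0.073] max [0.626 0.191 0.147]
top yel 44 uv [270.6 159.5] med [0.6617 0.1161 0.1317] min [ 0.65   0.106 -0.002] max [0.703 0.124 0.139]
16 [0.5998 0.2279 0.1053]
```

View pics/c5.png

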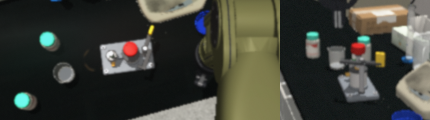

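The final picture shows the pin at about (112,57) unchanged at roughly 105–106 mm, so it is at its stop. The knob is up at (130,50), the paddle is still swung clear at (151,31), and the jars and beaker are in place.

```bash
python3 -c "
from rig import r
print(r.sign_off())"
```

```text
the job is handed in; nothing more can be done
None
```

The job is handed in: the lock arm is clear at about 1.09 rad, the pin measured about 105 mm (106 mm is fully out) and did not rise with two extra strokes after the first eight, and the knob is back up at 140 mm.

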